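Tip the steel rings out of the hinged tray

TASK

Two hinged tip trays stand on the workshop bench. Take the tray that holds the two round steel rings by its grip, lift it until both rings have slid out into the catch bin beyond its hinge, then lower the tray gently back down to level without letting it drop, and let go. Leave the other tray, with the square blanks, down.

Things in the scene. Friction and masses are not known exactly. Their poses are not given: they have to be found in the camera images.
- ring_tray (a joint): Grey steel tray 160 x 116 mm, walls 28 mm, on a fixed stand, hinged at its open far end, grip on the edge nearest the robot. Holds the two rings. 0 rad = level, floor 100 mm above the bench; grows as the grip is lifted, stop at 1.1. About 3 N at the grip lifts it; the hinge is nearly free, so it falls back if let go. The rings slide out of the open end at 0.4 to 0.7 rad, depending on friction.
- ring_tray_handle (a point): Centre of the tray's grip: a level black bar from the middle of the near wall towards the robot, 24 mm thick sideways, 24 mm high, 50 mm long. This point is 20 mm from its free end, 175 mm from the hinge axis horizontally and 13 mm above it when level. x axis along the bar towards the hinge, y along the hinge axis. The space beside and beneath is free.
- ring_tray_hinge (a point): Middle of the ring tray's hinge axis, 100 mm above the bench, at the level of the upper face of the tray's floor and 15 mm before the tray's open end. The axis is level, square to the line from the grip.
- ring_bin (a point): Centre of the inner floor (6 mm above the bench) of the ring tray's catch bin, a fixed dark steel box just beyond the hinge: inside 120 mm (x, away from the hinge) by 130 mm (y), walls 60 mm high at the tray and 110 mm at the far side. Its centre is 70 mm beyond the hinge. It moves with the stand.
- ring_a: Steel ring lying flat in the tray, 40 mm outside and 20 mm inside diameter, 14 mm high, about 100 g; origin at the centre of its underside.
- ring_b: The second ring, same as the first.
- blank_tray (a joint): The other, identical tray on its own stand, holding two square steel blanks 34 x 34 x 14 mm. Leave it down, at 0 rad.
Not all that is in view belongs to the job. Leave any blue or red look-alike of the ring_a alone.

How it is judged:
By the outcome, as a careful person would: the job done as asked, in the order asked, and still so for the second after the job is handed in, with the robot touching nothing.
It also fails if it takes over 38 s, if anything falls off the work surface, if the arm or the gripper's body presses on something with over 40 N, if the wrist force passes 120 N, or if a joint passes its speed limit or range.

ROBOT

A 6-joint arm with a two-finger parallel gripper is mounted at the origin on the work surface. World frame = base frame: x ahead of the robot, y to its left, z up, the work surface at z = 0. Lengths are in m, angles in degrees, forces in N, time in s.
With the tool pointing down it reaches from about 0.375 to 0.9 m from the base axis. Payload 3.1 kg.
Tool frame: the origin (TCP) lies where the fingers leave the gripper's body, on its centre line; the fingertips stand 70 mm ahead of it and the grasp point (between the pads) lies 51 mm ahead of it; y points along the fingers, z is the direction in which the jaws open and shut, and the axes are right-handed (so a half turn about y gives the same grasp; the last joint's range is limited). The gripper opens to 87 mm and grips with 3 to 60 N. Pads are 19 mm wide; open, the fingers measure 117 mm over their backs; the gripper's body (75 mm by 190 mm) begins 51 mm behind the grasp point.
Start: joints at [58.47, 30.224, 82.088, -0, 67.689, -10.227], TCP at [0.227, 0.582, 0.292] pointing down, gripper open.
Joint ranges: [-176.69, 176.69], [-43.24, 126.21], [12.49, 139.97], [-82, 262], [0, 151.66], [-163.58, 163.58]. Speed limits (degrees/s): [159.86, 159.86, 180, 180, 180, 180].

INTERFACE

Orientations are given as a 3x3 rotation matrix whose columns are the frame's x, y, z axes.
In Python, from rig import bot gives the robot as it stands.
- The arm moves only by the shell command python3 -m pendant 'ROWS'. ROWS is JSON, a list of rows, each a list of 3 entries, a list of its own where there are three numbers: the shift along the tool's x, y, z in cm, then the turn, a rotation vector about the tool's x, y, z in rad, then the closure, from 0 (fully open) to 1 (shut). In form: [[[dx, dy, dz], [ax, ay, az], jaw], ...]. A call has 1 to 20 rows; each row shifts and turns the commanded pose from where the row before left it, along the tool's axes as they then stand; what a row does not reach is not made up. A row lasts 1/12 s, in which the tool goes at most 41.7 mm and 7.16 degrees, less where a joint would pass 70% of its speed; a pose out of reach is approached as far as the arm can. A call with a gripper value outside its range is refused whole. The fingers move at their own pace and stop on an object; the grip force is fixed at half the most. Time passes only in rows, so rows that do not move let the fingers close. It gives the time, the measured TCP pose, the force and the opening at its end, in the units of the state.
- bot.read_state(): the state, without advancing time (a new reading comes with each control period).
- bot.capture(name): name is "side" or "top" or "wrist"; returns a dict with "img" (420x560x3 uint8, red, green, blue), "fx", "fy", "cx", "cy" (pixels), "R" (3x3) and "t" (3): a world point X has camera coordinates R X + t. Camera axes: x right, y down, z forward; pixel columns grow to the right and rows downward; lengths in m; the calibration is good to about 2 mm. A picture is of the moment at which its call begins. There is no depth.
- bot.hand_in(): hands the job in, once; it reports no verdict.
The state is a dict: "time_s": time; "joint_positions": joint angles; "qvel": joint speeds; "tau": joint torques, N m; "position": TCP position; "tcp_rot": TCP orientation; "force": force on the tool from outside, world axes, zero at the start; "moment": the same for the moment, N m; "opening": opening from 0.0 (shut) to 1.0 (fully open).
Only numpy, scipy, OpenCV 4.12 (cv2) and the standard library are available. Lean on these libraries where they do the work, as an engineer would, in place of code of your own. Each camera call takes 0.05 s, during which the arm holds its last target.

## Working session

There is one attempt and no reset: what is moved stays moved. The work goes in short steps, Python scripts to look and compute and a shell command to move; the robot and the scene stay as the last step left them, time stands still between calls to the robot, and variables do not carry over. Pictures are saved under pics/ and viewed, and the job is handed in when it is done.

```bash
mkdir -p pics; ls
python3 - <<'E'
from rig import bot
import cv2,pickle
s=bot.read_state(); print(s)
for n in("side","top"):
    c=bot.capture(n); pickle.dump(c,open(f"{n}.pkl","wb")); cv2.imwrite(f"pics/{n}0.png",c["img"][:,:,::-1]); print(n,c["R"],c["t"],c["fx"],c["cx"],c["cy"])
E
```

```text
pics
{'time_s': 0.0, 'joint_positions': array([ 5.84701638e+01,  3.02790365e+01,  8.21561541e+01, -3.36231116e-03,
        6.76890171e+01, -1.02282695e+01]), 'qvel': array([-0.00666579, -0.03807998, -0.05151425,  0.08142051,  0.00112883,
       -0.01266272]), 'tau': array([ 4.73064738e-04, -4.40032589e+01, -1.76597768e+01,  6.34713890e-02,
        5.81261551e-02, -1.40901511e-04]), 'position': array([0.22673232, 0.58179737, 0.29127201]), 'tcp_rot': array([[ 9.31689229e-01, -1.08737589e-03,  3.63254729e-01],
       [-3.63256205e-01, -1.87618058e-03,  9.31687399e-01],
       [-3.31562948e-04, -9.99997649e-01, -2.14301328e-03]]), 'force': array([-0.28136662, -0.41226131,  0.31920279]), 'moment': array([ 0.00931324,  0.01112213, -0.00215997]), 'opening': 1.000056073679466}
side [[-0.97606849 -0.21650583  0.02038449]
 [-0.16214576  0.66211139 -0.73165379]
 [ 0.14491051 -0.71744947 -0.68137156]] [0.57982441 0.19316569 0.73519482] 453.8182151593535 283.365690036529 210.13998795478582
top [[ 0.00137142 -0.99983248 -0.01825215]
 [-0.98339901  0.00196345 -0.18144568]
 [ 0.18145112  0.01819799 -0.98323157]] [-0.02461297  0.62861113  0.71069485] 415.06440072406406 274.6545815012078 212.74056572618642
```

View pics/side0.png

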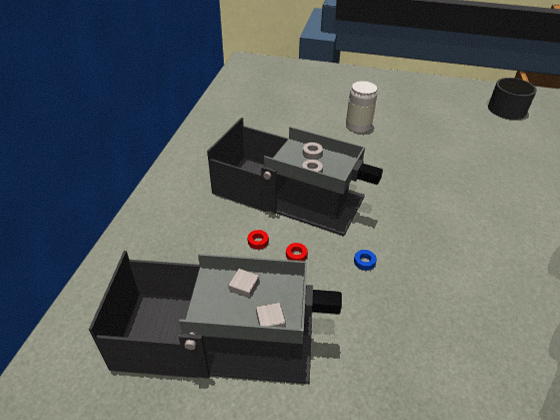

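View pics/top0.png

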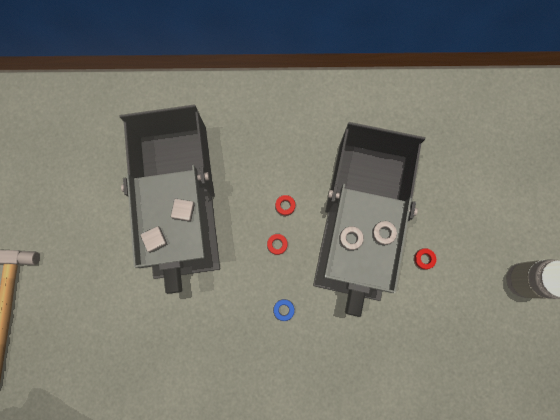

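The side view shows the ring tray at the back, with its grip at about (370,174), and the blank tray in front, with its grip at about (327,301). In the top view the ring tray is on the right. Its grip is at (356,301), its rings are at (352,238) and (385,233), and its hinge pins are at about (334,195) and (413,211).

Possible mix-ups in the top view:
- **Grips:** the blank tray's at (172,279), and the one I want at (356,301).
- **Rings:** the red ones at (285,205), (277,244) and (426,259), and the blue one at (284,310).

I choose the grip at (356,301), because its tray holds the two steel rings.

```bash
cat > h.py <<'E'
import numpy as np,pickle
def ray(c,u,v):
    d=np.array([(u-c["cx"])/c["fx"],(v-c["cy"])/c["fy"],1.]); R=np.array(c["R"]);t=np.array(c["t"])
    return -R.T@t, R.T@d
def onz(c,u,v,z):
    o,d=ray(c,u,v); return o+d*(z-o[2])/d[2]
def proj(c,X):
    p=np.array(c["R"])@X+c["t"]; return c["fx"]*p[0]/p[2]+c["cx"],c["fy"]*p[1]/p[2]+c["cy"]
E
python3 - <<'E'
from h import *
import cv2
c=pickle.load(open("top.pkl","rb")); im=c["img"][:,:,::-1]
a=cv2.resize(im[170:330,300:440],None,fx=3.6,fy=3.6,interpolation=cv2.INTER_CUBIC)
cv2.imwrite("pics/crop_top.png",a)
s=pickle.load(open("side.pkl","rb")); b=cv2.resize(s["img"][110:240,200:400,::-1],None,fx=4,fy=4,interpolation=cv2.INTER_CUBIC)
cv2.imwrite("pics/crop_side.png",b)
E
```

```text
(no output)
```

View pics/crop_top.png

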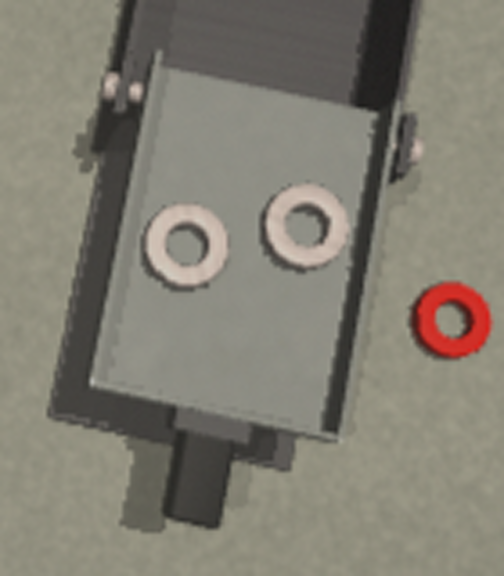

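View pics/crop_side.png

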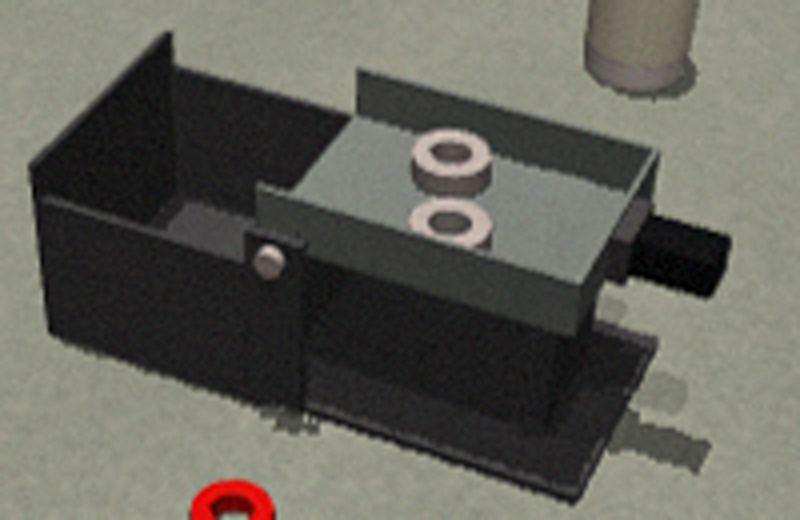

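Run:
```python
from h import *
c=pickle.load(open("top.pkl","rb")); s=pickle.load(open("side.pkl","rb"))
print("cam",ray(c,0,0)[0],ray(s,0,0)[0])
P={}
for n,u,v,z in [("barendL",165,511,.125),("barendR",217,525,.125),("barbaseL",180,432,.125),("barbaseR",232,440,.125),("pinL",135,91,.1),("pinLo",110,86,.1),("pinR",417,149,.1),("openL",160,68,.1),("openR",378,113,.1),("nearL",92,385,.128),("nearR",340,438,.128),("ringL",187,245,.114),("ringR",306,225,.114)]:
    P[n]=onz(c,300+u/3.6,170+v/3.6,z); print(n,P[n].round(4))
mid=lambda a,b:(P[a]+P[b])/2
e=mid("barendL","barendR"); b=mid("barbaseL","barbaseR"); o=mid("openL","openR"); nm=mid("nearL","nearR")
d=(o-e)[:2]; L=np.linalg.norm(d); d/=L; print("axis o-e",d,L,np.degrees(np.arctan2(d[1],d[0])),"expect .21")
y=(P["nearL"]-P["nearR"])[:2]; print("width",np.linalg.norm(y),"yaw from wall",np.degrees(np.arctan2(-y[0],y[1])))
y=(P["openL"]-P["openR"])[:2]; print("openw",np.linalg.norm(y),np.degrees(np.arctan2(-y[0],y[1])))
y=(P["pinLo"]-P["pinR"])[:2]; print("pins",np.linalg.norm(y),np.degrees(np.arctan2(-y[0],y[1])), mid("pinLo","pinR"))
g=e[:2]+.02*d; print("grip",g,"hinge from grip",g+.175*d,"from open",o[:2]-.015*d)
h=g+.175*d
print("side proj grip",proj(s,np.r_[g,.113]),"hinge",proj(s,np.r_[h,.1]))
# bar end top corners into side
for n in ["barendL","barendR"]:
    u,v=proj(s,P[n]);print(n,(u-200)*4,(v-110)*4)
```

```text
cam [ 0.48925294 -0.03877631  0.81238715] [0.49073188 0.5251033  0.63045184]
barendL [ 0.4536 -0.1408  0.125 ]
barendR [ 0.4476 -0.1637  0.125 ]
barbaseL [ 0.4883 -0.1485  0.125 ]
barbaseR [ 0.4848 -0.1718  0.125 ]
pinL [ 0.6517 -0.1358  0.1   ]
pinLo [ 0.6542 -0.1237  0.1   ]
pinR [ 0.6226 -0.2707  0.1   ]
openL [ 0.6631 -0.1483  0.1   ]
openR [ 0.6404 -0.253   0.1   ]
nearL [ 0.5092 -0.1091  0.128 ]
nearR [ 0.4858 -0.2194  0.128 ]
ringL [ 0.5745 -0.1563  0.114 ]
ringR [ 0.5838 -0.2122  0.114 ]
axis o-e [ 0.97226132 -0.23389724] 0.20688141770498147 -13.526627679381829 expect .21
width 0.11276679164476204 yaw from wall -11.959381192051993
openw 0.10709838302249412 -12.254598842407283
pins 0.15030415565615604 -12.124233634437534 [ 0.63840161 -0.19719558  0.1       ]
grip [ 0.47006976 -0.1569153 ] hinge from grip [ 0.64021549 -0.19784731] from open [ 0.63718341 -0.19711789]
side proj grip (np.float64(368.44986013419583), np.float64(172.47416905331528)) hinge (np.float64(283.2669495068285), np.float64(152.36457790733203))
barendL 711.4495668437801 255.9775420149125
barendR 728.0267639568722 227.70075116799376
```

Both views agree. The grip centre is at about (0.468, -0.156, 0.113) and the hinge at (0.638, -0.196, 0.10), with a yaw of about -12.5°. I'll move above the grip with the tool pointing down.

```bash
python3 -m pendant '[[[0,0,0],[0,-0.077,0],0],[[0,0,0],[0,-0.077,0],0],[[2.4,0,-2.8],[0,0,0],0],[[2.4,0,-2.8],[0,0,0],0],[[2.4,0,-2.8],[0,0,0],0],[[2.4,0,-2.8],[0,0,0],0],[[2.4,0,-2.8],[0,0,0],0],[[2.4,0,-2.8],[0,0,0],0],[[2.4,0,-2.8],[0,0,0],0],[[2.4,0,-2.8],[0,0,0],0],[[2.4,0,-2.8],[0,0,0],0],[[2.4,0,-2.8],[0,0,0],0],[[2.4,0,-2.8],[0,0,0],0]]'
```

```text
time_s: 1.18
position: [0.4185, 0.2228, 0.2921]
tcp_rot: [[0.976, -0.001, 0.216], [-0.216, -0.0, 0.976], [-0.0, -1.0, -0.0]]
force: [0.7, 0.2, -0.1]
opening: 1.0
```

```bash
python3 -m pendant '[[[1.3,0,-3.6],[0,0,0],0],[[1.3,0,-3.6],[0,0,0],0],[[1.3,0,-3.6],[0,0,0],0],[[1.3,0,-3.6],[0,0,0],0],[[1.3,0,-3.6],[0,0,0],0],[[1.3,0,-3.6],[0,0,0],0],[[1.3,0,-3.6],[0,0,0],0],[[1.3,0,-3.6],[0,0,0],0],[[1.3,0,-3.6],[0,0,0],0],[[1.3,0,-3.6],[0,0,0],0],[[0,1,0],[0,0,0],0],[[0,1,0],[0,0,0],0],[[0,1,0],[0,0,0],0],[[0,0,0],[0,0,0],0]]'
python3 - <<'E'
from rig import bot
import cv2,pickle
c=bot.capture("wrist"); pickle.dump(c,open("wrist.pkl","wb")); cv2.imwrite("pics/wrist1.png",c["img"][:,:,::-1])
print(bot.read_state()["joint_positions"].round(1))
from h import *
print(proj(c,np.array([.468,-.156,.113])),proj(c,np.array([.638,-.196,.1])))
E
```

```text
time_s: 2.35
position: [0.4661, -0.1549, 0.2603]
tcp_rot: [[0.976, -0.004, 0.217], [-0.217, 0.003, 0.976], [-0.005, -1.0, 0.002]]
force: [-0.6, -0.1, -0.7]
opening: 1.002
[ -31.4   22.7  102.7    0.    54.8 -108.9]
(np.float64(282.9472441835305), np.float64(223.51317919308144)) (np.float64(281.1705042664428), np.float64(377.4227033443061))
```

View pics/wrist1.png

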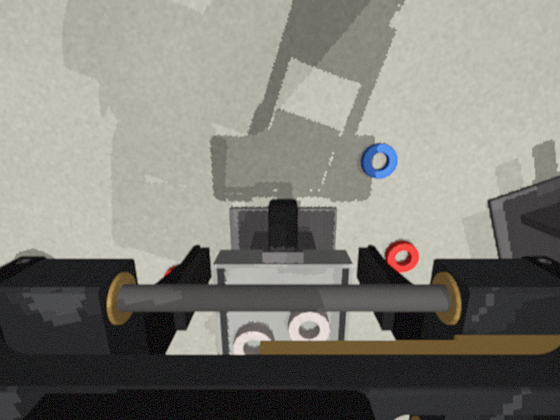

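The wrist view shows the ring tray with two steel rings at (308,328) and (254,345). Its bar is centred on column 283 with its free end at row 199. The grip I predicted from the other views, (283,223), lies on the bar. I'll descend and close.

```bash
python3 -m pendant '[[[0.2,1.6,0],[0,0,0],0],[[0,1.6,0],[0,0,0],0],[[0,1.6,0],[0,0,0],0],[[0,1.6,0],[0,0,0],0],[[0,1.6,0],[0,0,0],0],[[0,1.6,0],[0,0,0],0],[[0,0,0],[0,0,0],0],[[0,0,0],[0,0,0],0.3],[[0,0,0],[0,0,0],0.5],[[0,0,0],[0,0,0],0.6],[[0,0,0],[0,0,0],0.65]]'
```

```text
time_s: 3.32
position: [0.4699, -0.1557, 0.1673]
tcp_rot: [[0.976, 0.002, 0.216], [-0.216, -0.001, 0.976], [0.002, -1.0, -0.001]]
force: [0.2, -0.3, -0.4]
opening: 0.78
```

```bash
python3 -m pendant '[[[0,0.3,0],[0,0,0],0.7],[[0,0,0],[0,0,0],0.8],[[0,0,0],[0,0,0],1],[[0,0,0],[0,0,0],1],[[0,0,0],[0,0,0],1],[[0,0,0],[0,0,0],1],[[0,0,0],[0,0,0],1],[[0,0,0],[0,0,0],1]]'
```

```text
time_s: 3.98
position: [0.4692, -0.1561, 0.1633]
tcp_rot: [[0.976, -0.0, 0.216], [-0.216, -0.001, 0.976], [-0.0, -1.0, -0.001]]
force: [-0.8, -4.0, -0.3]
opening: 0.272
```

It's gripped: the opening is 23.7 mm and the bar is 24 mm. Next I lift along the arc about the hinge, which lies at x=+17.5 cm, y=+6.3 cm in the tool frame.

```bash
python3 -m pendant '[[[0.13,-0.35,0],[0,0,0.02],1],[[0.2,-0.52,0],[0,0,0.03],1],[[0.2,-0.52,0],[0,0,0.03],1],[[0.2,-0.52,0],[0,0,0.03],1],[[0.2,-0.52,0],[0,0,0.03],1],[[0.2,-0.52,0],[0,0,0.03],1],[[0.2,-0.52,0],[0,0,0.03],1],[[0,0,0],[0,0,0],1]]'
python3 - <<'E'
from rig import bot
import cv2
c=bot.capture("side"); cv2.imwrite("pics/side1.png",c["img"][:,:,::-1])
E
```

```text
time_s: 4.65
position: [0.485, -0.1596, 0.1966]
tcp_rot: [[0.957, -0.197, 0.215], [-0.211, 0.042, 0.977], [-0.201, -0.98, -0.001]]
force: [-3.1, -3.9, -2.2]
opening: 0.271
```

View pics/side1.png

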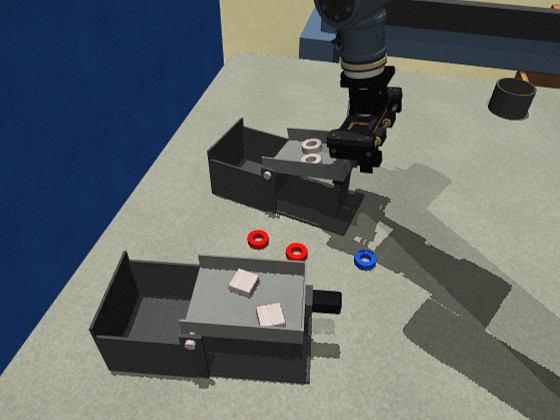

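The tray is tilting with the gripper by about 0.2 rad. The rings are still in it at (312,145) and (311,159), and the forces are small. I'll carry on lifting.

```bash
python3 -m pendant '[[[0.2,-0.52,0],[0,0,0.03],1],[[0.2,-0.52,0],[0,0,0.03],1],[[0.2,-0.52,0],[0,0,0.03],1],[[0.2,-0.52,0],[0,0,0.03],1],[[0.2,-0.52,0],[0,0,0.03],1],[[0.2,-0.52,0],[0,0,0.03],1],[[0.2,-0.52,0],[0,0,0.03],1],[[0.2,-0.52,0],[0,0,0.03],1],[[0.2,-0.52,0],[0,0,0.03],1],[[0.2,-0.52,0],[0,0,0.03],1]]'
python3 -m pendant '[[[0.2,-0.52,0],[0,0,0.03],1],[[0.2,-0.52,0],[0,0,0.03],1],[[0.2,-0.52,0],[0,0,0.03],1],[[0.2,-0.52,0],[0,0,0.03],1],[[0.2,-0.52,0],[0,0,0.03],1],[[0.2,-0.52,0],[0,0,0.03],1],[[0.2,-0.52,0],[0,0,0.03],1],[[0,0,0],[0,0,0],1],[[0,0,0],[0,0,0],1]]'
python3 - <<'E'
from rig import bot
import cv2
for n in("side","top"):
    c=bot.capture(n); cv2.imwrite(f"pics/{n}2.png",c["img"][:,:,::-1])
print(bot.read_state()["joint_positions"].round(1))
E
```

```text
time_s: 5.53
position: [0.5194, -0.1672, 0.2385]
tcp_rot: [[0.856, -0.47, 0.216], [-0.19, 0.103, 0.976], [-0.481, -0.877, -0.001]]
force: [-2.5, -3.6, -2.0]
opening: 0.268
time_s: 6.28
position: [0.5503, -0.1741, 0.2609]
tcp_rot: [[0.739, -0.638, 0.216], [-0.164, 0.14, 0.976], [-0.653, -0.757, -0.001]]
force: [-4.3, -3.4, 1.2]
opening: 0.274
[ -25.2   43.8   69.4   -8.7  106.6 -102.2]
```

View pics/side2.png

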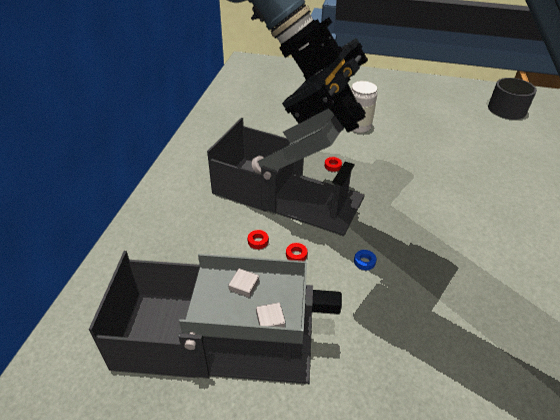

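View pics/top2.png

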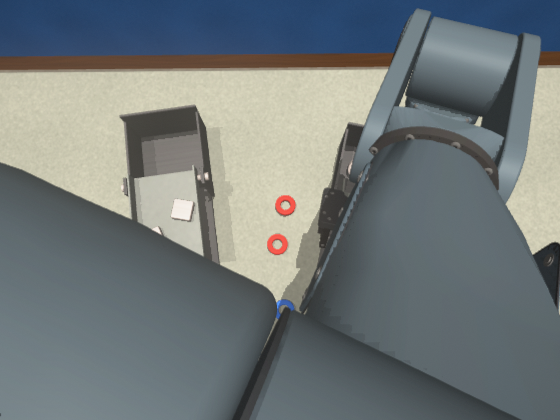

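```bash
python3 -m pendant '[[[0.2,-0.52,0],[0,0,0.03],1],[[0.2,-0.52,0],[0,0,0.03],1],[[0.2,-0.52,0],[0,0,0.03],1],[[0.2,-0.52,0],[0,0,0.03],1],[[0,0,0],[0,0,0],1],[[0,0,0],[0,0,0],1],[[0,0,0],[0,0,0],1],[[0,0,0],[0,0,0],1],[[0,0,0],[0,0,0],1],[[0,0,0],[0,0,0],1]]'
python3 - <<'E'
from rig import bot
import cv2
c=bot.capture("side"); cv2.imwrite("pics/side3.png",cv2.resize(c["img"][90:240,190:390,::-1],None,fx=4,fy=4,interpolation=cv2.INTER_CUBIC))
c=bot.capture("top"); cv2.imwrite("pics/top3.png",cv2.resize(c["img"][110:250,300:440,::-1],None,fx=4,fy=4,interpolation=cv2.INTER_CUBIC))
E
```

```text
time_s: 7.22
position: [0.5698, -0.1785, 0.2708]
tcp_rot: [[0.659, -0.721, 0.216], [-0.146, 0.159, 0.976], [-0.738, -0.675, -0.001]]
force: [-4.3, -3.6, 0.9]
opening: 0.274
```

View pics/side3.png

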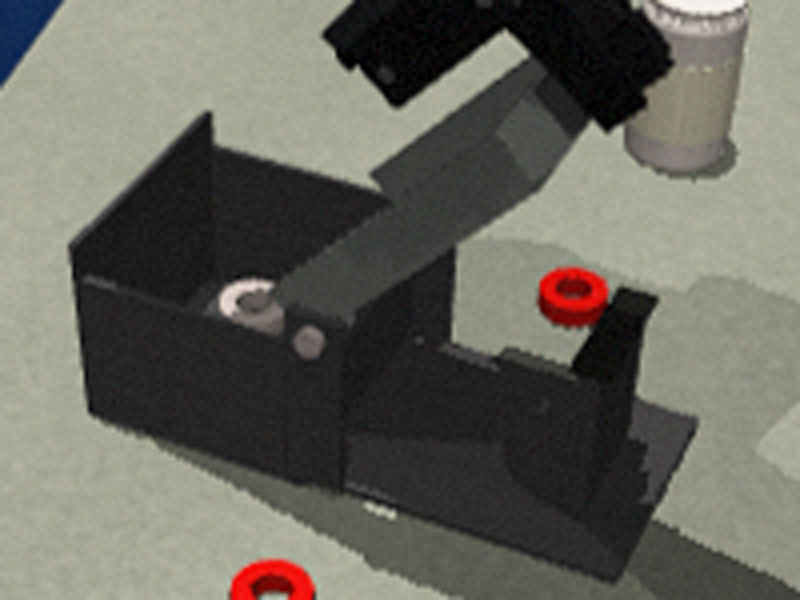

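View pics/top3.png

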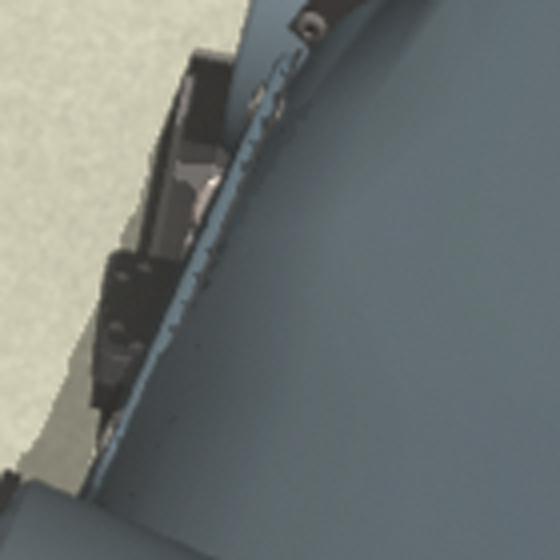

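Run:
```python
from rig import bot
from h import *
import cv2
s=bot.capture("side")
c=bot.capture("wrist"); cv2.imwrite("pics/wrist3.png",c["img"][:,:,::-1])
h=np.array([.638,-.196]);d=np.array([.976,-.216]);n=np.array([.216,.976])
for z in (.02,.034,.05,.1):
    p=onz(s,252.5,165,z); q=p[:2]-h; print(z,p.round(3),(q@d).round(3),(q@n).round(3))
```

```text
0.02 [ 0.718 -0.244  0.02 ] 0.089 -0.03
0.034 [ 0.713 -0.226  0.034] 0.08 -0.013
0.05 [ 0.707 -0.206  0.05 ] 0.07 0.005
0.1 [ 0.689 -0.143  0.1  ] 0.038 0.062
```

View pics/wrist3.png

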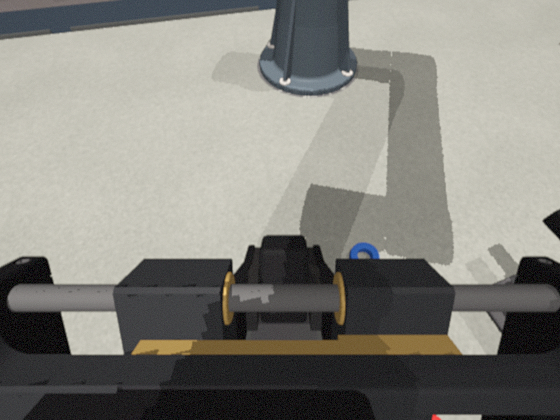

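Run:
```python
from h import *
c=pickle.load(open("top.pkl","rb"))
h=np.array([.638,-.196]);d=np.array([.976,-.216]);n=np.array([.216,.976])
for z in (.02,.034,.05):
    p=onz(c,352,159,z); q=p[:2]-h; print(z,p.round(3),(q@d).round(3),(q@n).round(3))
```

```text
0.02 [ 0.743 -0.177  0.02 ] 0.099 0.041
0.034 [ 0.739 -0.175  0.034] 0.094 0.042
0.05 [ 0.734 -0.172  0.05 ] 0.088 0.044
```

A bright spot in the top view at (352,159) puts a ring at the left of the bin. The side view's ring at (252,165), if it lies on the bin floor, is at the right. So both rings are probably out. I'll lift a little further for margin, then lower slowly.

```bash
python3 -m pendant '[[[0.2,-0.52,0],[0,0,0.03],1],[[0.2,-0.52,0],[0,0,0.03],1],[[0.2,-0.52,0],[0,0,0.03],1],[[0.2,-0.52,0],[0,0,0.03],1],[[0,0,0],[0,0,0],1],[[0,0,0],[0,0,0],1],[[0,0,0],[0,0,0],1],[[0,0,0],[0,0,0],1],[[0,0,0],[0,0,0],1],[[0,0,0],[0,0,0],1]]'
python3 - <<'E'
from rig import bot
import cv2
c=bot.capture("side"); cv2.imwrite("pics/side4.png",cv2.resize(c["img"][90:240,190:390,::-1],None,fx=4,fy=4,interpolation=cv2.INTER_CUBIC))
E
```

```text
time_s: 8.25
position: [0.5904, -0.1831, 0.2782]
tcp_rot: [[0.568, -0.794, 0.216], [-0.126, 0.176, 0.976], [-0.814, -0.582, -0.001]]
force: [-3.9, -4.1, 1.5]
opening: 0.272
```

View pics/side4.png

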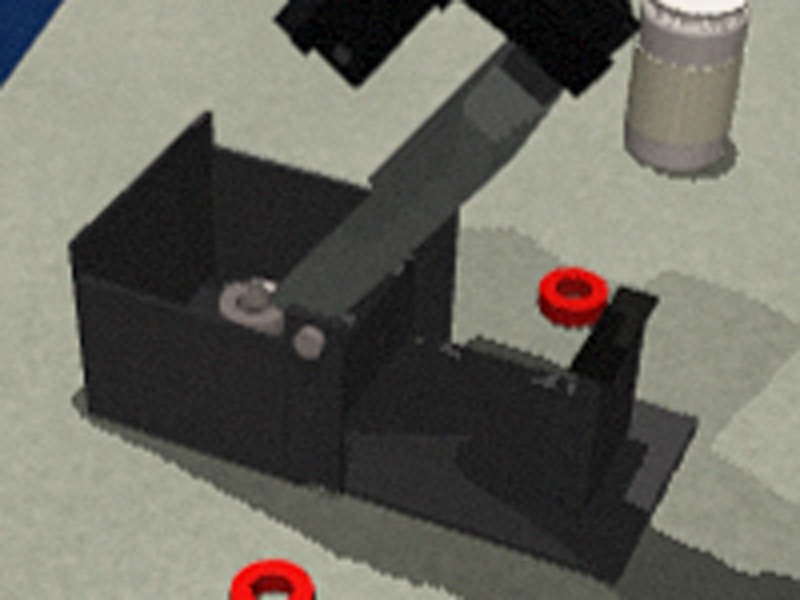

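The tray is at 0.95 rad. The ring in the bin hasn't moved, and no ring shows on the tray. I'll lower it slowly.

```bash
python3 -m pendant '[[[-0.18,0.53,0],[0,0,-0.03],1],[[-0.18,0.53,0],[0,0,-0.03],1],[[-0.18,0.53,0],[0,0,-0.03],1],[[-0.18,0.53,0],[0,0,-0.03],1],[[-0.18,0.53,0],[0,0,-0.03],1],[[-0.18,0.53,0],[0,0,-0.03],1],[[-0.18,0.53,0],[0,0,-0.03],1],[[-0.18,0.53,0],[0,0,-0.03],1],[[-0.18,0.53,0],[0,0,-0.03],1],[[-0.18,0.53,0],[0,0,-0.03],1],[[-0.18,0.53,0],[0,0,-0.03],1],[[-0.18,0.53,0],[0,0,-0.03],1],[[-0.18,0.53,0],[0,0,-0.03],1],[[-0.18,0.53,0],[0,0,-0.03],1],[[-0.18,0.53,0],[0,0,-0.03],1]]'
python3 -m pendant '[[[-0.18,0.53,0],[0,0,-0.03],1],[[-0.18,0.53,0],[0,0,-0.03],1],[[-0.18,0.53,0],[0,0,-0.03],1],[[-0.18,0.53,0],[0,0,-0.03],1],[[-0.18,0.53,0],[0,0,-0.03],1],[[-0.18,0.53,0],[0,0,-0.03],1],[[-0.18,0.53,0],[0,0,-0.03],1],[[-0.18,0.53,0],[0,0,-0.03],1],[[-0.18,0.53,0],[0,0,-0.03],1],[[-0.18,0.53,0],[0,0,-0.03],1],[[-0.18,0.53,0],[0,0,-0.03],1],[[0,0,0],[0,0,0],1]]'
```

```text
time_s: 9.55
position: [0.5189, -0.1671, 0.2378]
tcp_rot: [[0.857, -0.467, 0.216], [-0.19, 0.102, 0.976], [-0.478, -0.878, -0.001]]
force: [-3.6, -4.4, 0.6]
opening: 0.27
time_s: 10.55
position: [0.4815, -0.1588, 0.1898]
tcp_rot: [[0.963, -0.163, 0.216], [-0.213, 0.035, 0.976], [-0.166, -0.986, -0.001]]
force: [-2.2, -4.0, -0.3]
opening: 0.268
```

Now 0.166 rad, so the last part goes slower.

```bash
python3 -m pendant '[[[-0.12,0.35,0],[0,0,-0.02],1],[[-0.12,0.35,0],[0,0,-0.02],1],[[-0.12,0.35,0],[0,0,-0.02],1],[[-0.12,0.35,0],[0,0,-0.02],1],[[-0.12,0.35,0],[0,0,-0.02],1],[[-0.12,0.35,0],[0,0,-0.02],1],[[-0.12,0.35,0],[0,0,-0.02],1],[[-0.06,0.18,0],[0,0,-0.01],1],[[0,0,0],[0,0,0],1],[[0,0,0],[0,0,0],1]]'
```

```text
time_s: 11.38
position: [0.4703, -0.1563, 0.165]
tcp_rot: [[0.976, -0.019, 0.216], [-0.216, 0.003, 0.976], [-0.019, -1.0, -0.001]]
force: [-3.7, -4.4, -2.2]
opening: 0.274
```

```bash
python3 -m pendant '[[[-0.06,0.1,0],[0,0,-0.01],1],[[-0.05,0.1,0],[0,0,-0.009],1],[[0,0,0],[0,0,0],1],[[0,0,0],[0,0,0],1],[[0,0,0],[0,0,0],1]]'
```

```text
time_s: 11.8
position: [0.4693, -0.156, 0.1632]
tcp_rot: [[0.976, -0.001, 0.216], [-0.216, -0.001, 0.976], [-0.0, -1.0, -0.001]]
force: [-4.9, -4.3, -0.3]
opening: 0.272
```

The tool is back at the pose where it grasped, so the tray should be level. I'll let go and back off upwards.

```bash
python3 -m pendant '[[[0,0,0],[0,0,0],0.6],[[0,0,0],[0,0,0],0.5],[[0,0,0],[0,0,0],0.3],[[0,0,0],[0,0,0],0],[[0,0,0],[0,0,0],0],[[0,0,0],[0,0,0],0],[[0,0,0],[0,0,0],0],[[0,0,0],[0,0,0],0]]'
python3 -m pendant '[[[0,-1,0],[0,0,0],0],[[0,-2,0],[0,0,0],0],[[0,-2,0],[0,0,0],0],[[0,-2,0],[0,0,0],0],[[0,-2,0],[0,0,0],0],[[0,-2,0],[0,0,0],0],[[0,-2,0],[0,0,0],0],[[-1,0,3],[0,0,0],0],[[-1,0,3.5],[0,0,0],0],[[-1,0,3.5],[0,0,0],0],[[-1,0,3.5],[0,0,0],0],[[-1,0,3.5],[0,0,0],0],[[-1,0,3.5],[0,0,0],0],[[-1,0,3.5],[0,0,0],0],[[0,0,0],[0,0,0],0]]'
python3 - <<'E'
from rig import bot
import cv2
for n in("side","top"):
    c=bot.capture(n); cv2.imwrite(f"pics/{n}5.png",c["img"][:,:,::-1])
E
```

```text
time_s: 12.47
position: [0.4702, -0.1556, 0.1632]
tcp_rot: [[0.976, -0.001, 0.216], [-0.216, 0.0, 0.976], [-0.001, -1.0, 0.0]]
force: [-0.1, 0.2, 0.0]
opening: 0.795
time_s: 13.72
position: [0.4521, 0.099, 0.294]
tcp_rot: [[0.978, -0.001, 0.21], [-0.21, 0.003, 0.978], [-0.002, -1.0, 0.003]]
force: [1.0, -0.4, 0.6]
opening: 1.002
```

View pics/side5.png

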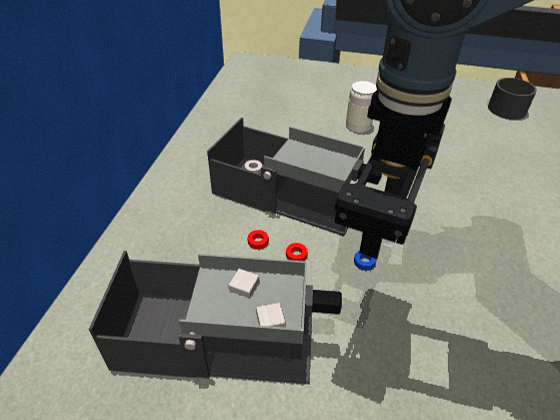

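View pics/top5.png

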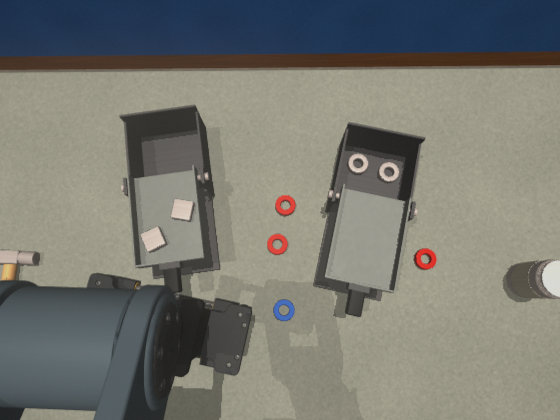

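The top view shows both rings in the bin, at (358,163) and (389,172). The tray is empty and level, with its grip at (356,301) as at the start. The blank tray and the coloured rings haven't moved, and the arm is clear of everything.

Run:
```python
from rig import bot
s=bot.read_state(); print(s["time_s"],abs(s["qvel"]).max()); print(bot.hand_in())
```

```text
13.8167 3.171119392117581
the job is handed in; nothing more can be done
None
```

The job is done and handed in at 13.8 s of the 38 s allowed. I gripped the ring tray by its bar and lifted it about its hinge to 0.95 rad. I then lowered it slowly, still gripped, until the tool was back at the pose where it first took hold, let go and backed away.

**Last checks:**
- **Rings:** the final top view shows both steel rings in the catch bin. While the tray was up, only one could be seen clearly, so the second was confirmed only after lowering.
- **Ring tray:** it is empty and looks level, with its grip at the same pixel as at the start. I judged this by eye and from the tool pose, with no separate angle measurement.
- **Everything else:** the blank tray is still down with its blanks, and the red and blue look-alikes have not moved.
- **Forces:** wrist readings at the end of each move stayed under about 7 N.
- **Arm at hand-in:** the gripper was open and clear of everything. One joint still read 3 degrees/s, as the arm was settling from its last move.

No check failed or disagreed.

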